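# Hold the sprung bangle gauge open at its red mark

## Robot

A 6-joint arm with a two-finger parallel gripper is mounted at the origin on the work surface. World frame = base frame: x ahead of the robot, y to its left, z up, the work surface at z = 0. Lengths are in m, angles in rad, forces in N, time in s.
With the tool pointing down it reaches from about 0.15 to 0.775 m from the base axis. Payload 6.1 kg.
Tool frame: the origin (TCP) lies between the finger pads; the fingertips stand 22 mm ahead of it and the grasp point (between the pads) lies 3 mm ahead of it; z points along the fingers, y is the line along which they close (so a half turn about z gives the same grasp; the last joint's range is limited). The gripper opens to 85 mm and grips with 20 to 120 N. Pads are 22 mm wide; open, the fingers measure 114 mm over their backs; the gripper's body (76 mm by 85 mm) begins 54 mm behind the grasp point. The pads swing forward as they close: fully open they stand 13 mm farther back than shut.
Start: joints at [1.112, 0.126, -0.04, 1.405, 0, 1.571], TCP at [0.232, 0.471, 0.253] pointing down, gripper open.
Joint ranges: [-2.72, 2.72], [-0.95, 1.95], [-1.27, 1.35], [-1.78, 2.02], [-1.46, 1.47], [-3.14, 3.14]. Speed limits (rad/s): [2.39, 2.39, 3.01, 3.14, 3.14, 3.14].

## Interface

Orientations are given as a unit quaternion [w, x, y, z].
In Python, from bench import env gives the robot as it stands.
- The arm moves only by the tool apply_moves, never from a script. Its argument "moves" is a list of rows, each a list of 3 entries, a list of its own where there are three numbers: the shift along the tool's x, y, z in units of 0.8 m (1.0 is 0.8 m), then the turn about the tool's z in units of 90 degrees (1.0 is 90 degrees), then the opening, from 0 (shut) to 1 (fully open). A call has 1 to 20 rows; each row shifts and turns the commanded pose from where the row before left it, along the tool's axes as they then stand; what a row does not reach is not made up. A row lasts 1/12 s, in which the tool goes at most 41.7 mm and 7.16 degrees, less where a joint would pass 70% of its speed; a pose out of reach is approached as far as the arm can. A call with a number of a shift or a turn outside -1 to 1 is refused whole. A call with a gripper value outside its range is refused whole. The fingers move at their own pace and stop on an object; the grip force is fixed at half the most. Time passes only in rows, so rows that do not move let the fingers close. It gives the time, the measured TCP pose, the force, the opening and the grip force at its end, in the units of the state.
- env.observe(): the state, without advancing time (a new reading comes with each control period).
- env.get_image(name): name is "scene" or "side" or "wrist"; returns a dict with "frame" (400x640x3 uint8, red, green, blue), "range_z" (400x640 float32, m along the optical axis (not along the pixel's ray), 0 where there is no reading), "fx", "fy", "cx", "cy" (pixels), "R" (3x3) and "t" (3): a world point X has camera coordinates R X + t. Camera axes: x right, y down, z forward; pixel columns grow to the right and rows downward; lengths in m; the calibration is good to about 2 mm. A picture is of the moment at which its call begins.
- env.job_done(): hands the job in; it is judged then, once.
The state is a dict: "clock": time; "joint_pos": joint angles; "joint_vel": joint speeds; "tau": joint torques, N m; "tcp_pos": TCP position; "tool_rot": TCP orientation; "contact_force": force on the tool from outside, world axes, zero at the start; "torque": the same for the moment, N m; "gripper_width": finger opening in m; "grasp_force": force on a finger pad.
Only numpy, scipy, OpenCV 4.12 (cv2) and the standard library are available. Lean on these libraries where they do the work, as an engineer would, in place of code of your own. Each camera call takes 0.05 s, during which the arm holds its last target. There are 200 camera calls.

## Task

The bangle sizing gauge has to be held open while a colleague fits a bangle: take the amber glass grip at the end of its sprung rod lightly between the fingers (the glass cracks if a finger presses with more than about 25 N), and draw the rod smoothly straight out of the brass tube until the black pointer stands level with the red length mark, never more than a centimetre past it and never letting it snap back. Keep holding it still at the mark: the program finishes while the gripper is still holding the rod out. Leave everything else on the bench where it is.

Things in the scene. Friction and masses are not known exactly. Their poses are not given: they have to be found in the camera images.
- gauge: bangle gauge fixed to the bench: dark wooden base 110 (x) by 300 (y, from -140 to +160) by 16 mm high; two blue pillars carry a level brass tube, 22 mm diameter, along y, axis 80 mm above the underside, from y = 0 (mouth) to +150 mm. The rod comes out of the mouth towards the gauge's -y. Origin on the underside, below the tube's mouth; z up
- rod (a joint): how far the 10 mm steel rod is drawn out of the tube, m: 0 = fully in (it starts there), stop at 0.125. An inner spring pulls it back in: 3 N at 0, plus 0.6 N for each 10 mm, and about 0.4 N of friction
- grip (a point): grip on the rod's outer end: level amber glass cylinder, 26 mm diameter, 36 mm long, then a brass end disc, 38 mm diameter, 5 mm thick, on its -y end. Origin at the glass's centre, 64 mm above the base board; with the rod in, 52 mm outside the tube. y lies along the rod (pull to -y), x level across it, free for fingers closing along x. Cracks if fingers press over 50 N summed (25 N each)
- pointer (a point): tip of the black pointer carried by the rod, 37 mm behind (gauge +y) and 36 mm to the +x side of the grip's centre, 50 mm below the rod's axis; moves with the rod, axes as the gauge
- mark_edge (a point): red length mark, a fixed red blade 4 mm wide, 16 mm high, on the aluminium scale on the base's +x side: point on the edge facing the pointer, mid-width, at pointer height; 60 to 105 mm from the pointer's start, towards -y; axes as the gauge. Pointer and mark are level when they have the same y in the gauge's axes (pointer passes 2 mm beside it, no contact)
- clamp_a: bystander: spring clamp, black with orange jaws, lying flat, 95 x 75 x 18 mm; to be left alone. Origin at the centre of its underside
- clamp_b: bystander: spring clamp, black with red jaws, lying flat, 95 x 75 x 18 mm; to be left alone. Origin at the centre of its underside
- bangle_a: bystander: green glass bangle lying flat, 68 mm across, 7 mm high; to be left alone. Origin at the centre of its underside
- bangle_b: bystander: brass bangle lying flat, 66 mm across, 9 mm high; to be left alone. Origin at the centre of its underside
- jar: bystander: clear jar with white lid, 56 mm across, 75 mm high; to be left alone. Origin at the centre of its underside
- tape: bystander: yellow tape measure, 62 x 34 x 58 mm; to be left alone. Origin at the centre of its underside
- brush_pot: bystander: white pot, 84 mm across, 100 mm high, with brushes standing to 170 mm; to be left alone. Origin at the centre of its underside

How it is judged:
By the outcome, as a careful person would: the job done as asked, in the order asked, and still so for the second after the job is handed in, while the arm keeps its last pose, push and grip.
It also fails if it takes over 35 s, if anything falls off the work surface, if the arm or the gripper's body presses on something with over 40 N, if the wrist force passes 120 N, or if a joint passes its speed limit or range.

## Working session

There is one attempt and no reset: what is moved stays moved. The work goes in short steps, Python scripts to look and compute and a tool call to move; the robot and the scene stay as the last step left them, time stands still between calls to the robot, and variables do not carry over. Pictures are saved under pics/ and viewed, at most 10 in all, crops included, and the job is handed in when it is done.

Besides the shell and the picture viewer there is one more tool, called after ">>>" by a JSON object that holds its "method" and its "body". apply_moves: Moves the arm, as the interface text tells. Its arguments: {"type":"object","properties":{"moves":{"type":"array"}},"required":["moves"]}

```bash
mkdir -p pics
python3 - <<'E'
from bench import env
import cv2,numpy as np
print(env.observe())
for n in("scene","side"):
    im=env.get_image(n); cv2.imwrite(f"pics/{n}0.png",im["frame"][...,::-1]); np.savez(f"pics/{n}0.npz",**im)
    print(n,im["fx"],im["cx"],im["R"].round(3).tolist(),im["t"])
E
```

```text
{'clock': 0.0, 'joint_pos': array([ 1.11202400e+00,  1.26371683e-01, -4.06129721e-02,  1.40541346e+00,
        1.71207431e-05,  1.57079365e+00]), 'joint_vel': array([-9.40302500e-06, -1.91157546e-03, -1.49223511e-03,  1.07128220e-04,
        6.38996532e-04, -6.23129182e-04]), 'tau': array([ 1.03028880e-03, -4.35913181e+01,  3.52924454e+01,  1.73912005e-02,
        8.35961077e-05,  1.69432127e-05]), 'tcp_pos': array([0.23232177, 0.4703731 , 0.25253054]), 'tool_rot': array([-1.90443936e-04,  2.27378439e-01,  9.73806143e-01, -7.77967207e-04]), 'contact_force': array([-0.41826402,  0.27744138, -0.36927612]), 'torque': array([-0.03830199, -0.03510967,  0.00447475]), 'grasp_force': 0.0, 'gripper_width': 0.08569256143841679}
scene 457.9158355254162 315.42890066409547 [[0.3, 0.954, -0.01], [0.816, -0.262, -0.515], [-0.493, 0.146, -0.857]] [-0.13333248 -0.43387828  1.77173179]
side 421.9384226437551 314.51250414617687 [[0.999, -0.033, -0.011], [-0.031, -0.69, -0.723], [0.016, 0.723, -0.69]] [-0.53706917  0.04975219  1.16014792]
```

View pics/scene0.png

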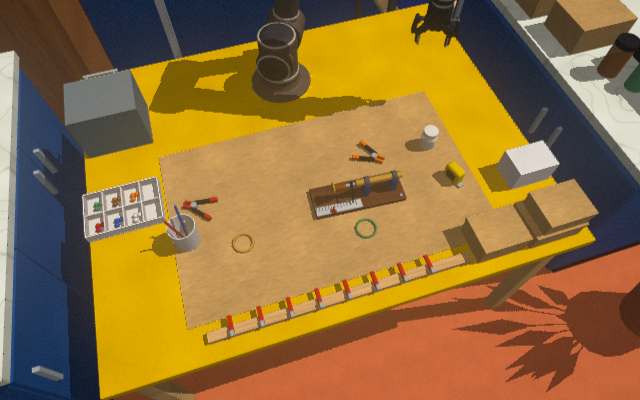

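View pics/side0.png

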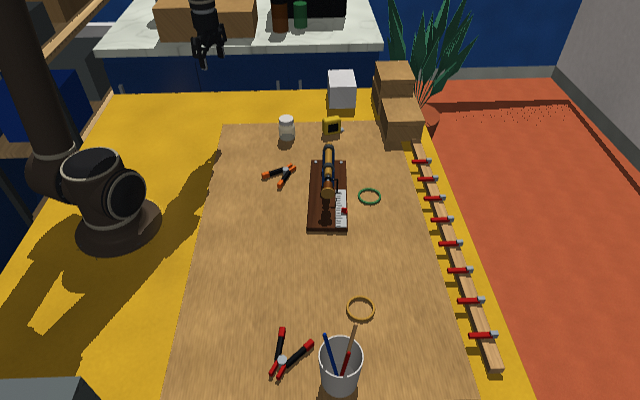

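Scene: gauge near (358,190), mark red at about (333,208), grip end near (318,188); side: gauge (328,195), disc (328,193). Clamp_a lies robot-side of the tube, the green bangle on the far side.

```bash
cat > h.py <<'E'
import numpy as np,cv2
def world(im,uv,z=None):
    uv=np.atleast_2d(np.array(uv,float)); R=im["R"];t=im["t"]
    d=np.c_[(uv[:,0]-im["cx"])/im["fx"],(uv[:,1]-im["cy"])/im["fy"],np.ones(len(uv))]
    if z is None: # range
        r=im["range_z"][uv[:,1].astype(int),uv[:,0].astype(int)]
        return (d*r[:,None]-t)@R
    C=-R.T@t; D=d@R
    return C+D*((z-C[2])/D[:,2])[:,None]
E
python3 - <<'E'
from h import *
P=[]
for n,(x0,y0,x1,y1) in dict(scene=(300,160,420,225),side=(295,135,360,240)).items():
    im=dict(np.load(f"pics/{n}0.npz")); f=im["frame"]; hsv=cv2.cvtColor(f,cv2.COLOR_RGB2HSV)
    yy,xx=np.mgrid[y0:y1,x0:x1]; uv=np.c_[xx.ravel(),yy.ravel()]
    W=world(im,uv); 
    h=hsv[uv[:,1],uv[:,0]].astype(int)
    m=(W[:,2]>.009)&(W[:,2]<.023)&(h[:,2]<130)
    r=cv2.minAreaRect(W[m,:2].astype(np.float32)); print(n,m.sum(),r,cv2.boxPoints(r).tolist())
    red=((h[:,0]<6)|(h[:,0]>174))&(h[:,1]>190)&(h[:,2]>110)
    print("red",uv[red].tolist(),W[red].round(3).tolist())
    t=W[:,2]>.06; t&=W[:,2]<.12
    Q=W[t]; r=cv2.minAreaRect(Q[:,:2].astype(np.float32)); print("tube",r,cv2.boxPoints(r).tolist(),cv2.fitLine(Q[:,:2].astype(np.float32),cv2.DIST_HUBER,0,.01,.01).ravel(),Q[:,2].max())
    cv2.imwrite(f"pics/{n}c.png",cv2.resize(f[y0:y1,x0:x1,::-1],None,fx=5,fy=5,interpolation=2))
a=cv2.imread("pics/scenec.png");b=cv2.imread("pics/sidec.png");b=b
E
```

```text
scene 1633 ((0.5879741311073303, 0.09684928506612778), (0.21671637892723083, 0.30668503046035767), 17.1529598236084) [[0.43921130895614624, 0.21141386032104492], [0.5296599268913269, -0.08163008093833923], [0.7367369532585144, -0.017715290188789368], [0.6462883353233337, 0.2753286361694336]]
red [[333, 207], [333, 208], [334, 209], [335, 210], [335, 211], [333, 212]] [[0.612, 0.006, 0.035], [0.616, 0.004, 0.035], [0.619, 0.007, 0.034], [0.62, 0.01, 0.026], [0.624, 0.008, 0.028], [0.626, 0.001, 0.029]]
tube ((0.5886315107345581, 0.1270698606967926), (0.22684845328330994, 0.04566310718655586), 85.78341674804688) [[0.5575220584869385, 0.015631385147571564], [0.6030615568161011, 0.012273915112018585], [0.6197409629821777, 0.23850834369659424], [0.5742014646530151, 0.24186581373214722]] [0.07704633 0.9970275  0.5867184  0.12739323] 0.10565237958143121
side 1820 ((0.5846912264823914, 0.0993293821811676), (0.17171768844127655, 0.3136409819126129), 6.866613864898682) [[0.4806990623474121, 0.24475988745689392], [0.5181974172592163, -0.06663140654563904], [0.6886833906173706, -0.046101123094558716], [0.6511850357055664, 0.26529017090797424]]
red [[342, 208], [343, 208], [344, 208], [345, 208], [346, 208], [346, 210], [346, 211], [346, 212]] [[0.613, 0.005, 0.038], [0.616, 0.006, 0.037], [0.619, 0.009, 0.034], [0.621, 0.005, 0.038], [0.624, 0.007, 0.036], [0.624, 0.006, 0.029], [0.624, 0.004, 0.028], [0.624, -0.001, 0.028]]
tube ((0.5853860378265381, 0.12605346739292145), (0.23205319046974182, 0.04327632859349251), 86.00635528564453) [[0.5557196140289307, 0.011815622448921204], [0.5988909006118774, 0.008801601827144623], [0.6150524616241455, 0.2402913123369217], [0.5718811750411987, 0.24330532550811768]] [0.06523654 0.99786985 0.5801309  0.10698046] 0.10284847737889732
```

View pics/scenec.png

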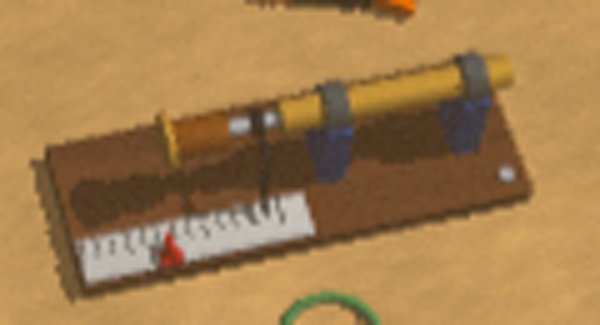

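The gauge lies nearly along world y (about −4° yaw), grip at roughly (0.575, 0.035), its red mark at about y = 0.005. I'll turn the tool and go above the grip.

>>> {"method": "apply_moves", "body": {"moves": [[[0, 0, 0], 0.075, 1], [[0, 0, 0], 0.075, 1], [[0, 0, 0], 0.075, 1], [[0, 0, 0], 0.075, 1], [[0, 0, 0], 0.075, 1], [[0, 0, 0], 0.075, 1], [[0, 0, 0], 0.075, 1], [[0, 0, 0], 0.075, 1], [[0, 0, 0], 0.075, 1], [[0, 0, 0], 0.075, 1], [[0, 0, 0], 0, 1]]}}

```text
clock: 1.02
tcp_pos: [0.2324, 0.4705, 0.2529]
tool_rot: [0.0, 0.731, 0.682, -0.0]
contact_force: [-0.4, -0.3, 0.0]
gripper_width: 0.0852
grasp_force: 0.0
```

>>> {"method": "apply_moves", "body": {"moves": [[[-0.031, 0.029, 0], 0, 1], [[-0.031, 0.029, 0], 0, 1], [[-0.031, 0.029, 0], 0, 1], [[-0.031, 0.029, 0], 0, 1], [[-0.031, 0.029, 0], 0, 1], [[-0.031, 0.029, 0], 0, 1], [[-0.031, 0.029, 0], 0, 1], [[-0.031, 0.029, 0], 0, 1], [[-0.031, 0.029, 0], 0, 1], [[-0.031, 0.029, 0], 0, 1], [[-0.031, 0.029, 0], 0, 1], [[-0.031, 0.029, 0], 0, 1], [[-0.031, 0.029, 0], 0, 1], [[-0.031, 0.029, 0], 0, 1], [[-0.031, 0.029, 0], 0, 1], [[-0.031, 0.029, 0], 0, 1], [[0, 0, 0], 0, 1], [[0, 0, 0], 0, 1]]}}

```text
clock: 2.52
tcp_pos: [0.5772, 0.0488, 0.2523]
tool_rot: [-0.001, 0.73, 0.683, -0.001]
contact_force: [-0.8, -0.1, 0.3]
gripper_width: 0.0851
grasp_force: 0.0
```

Run:
```python
from bench import env
import cv2,numpy as np
s=env.observe();print(s["tcp_pos"],s["tool_rot"],s["joint_pos"].round(3))
im=env.get_image("wrist"); cv2.imwrite("pics/w1.png",im["frame"][...,::-1]); np.savez("pics/w1.npz",**im)
print(-im["R"].T@im["t"],im["R"].round(3),im["fx"])
```

```text
[0.57723323 0.04882623 0.25226126] [-5.76137977e-04  7.30120948e-01  6.83317424e-01 -6.06223356e-04] [0.084 0.231 0.086 1.427 0.    1.721]
[0.58274399 0.13142592 0.37154019] [[ 0.998 -0.066 -0.001]
 [-0.062 -0.945  0.323]
 [-0.022 -0.322 -0.947]] 276.73224376017595
```

View pics/w1.png

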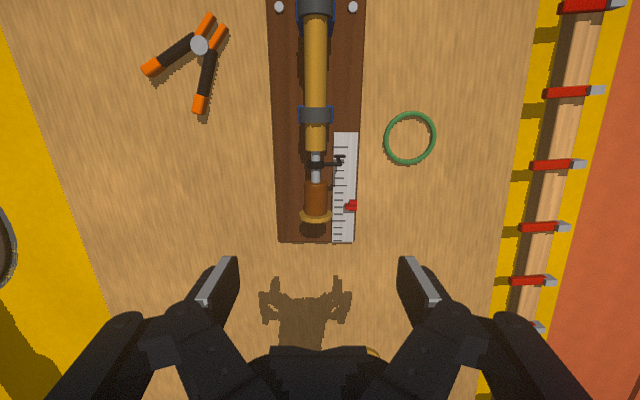

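Wrist view: tube axis along column ≈316, glass at (315,198), disc (316,217), pointer tip (342,160), red mark (350,205). Now measure these.

Run:
```python
from h import *
im=dict(np.load("pics/w1.npz")); f=im["frame"]; hsv=cv2.cvtColor(f,cv2.COLOR_RGB2HSV).astype(int)
H,S,V=hsv[...,0],hsv[...,1],hsv[...,2]
def rows(m,y0,y1,x0,x1,z):
    c=[]
    for y in range(y0,y1):
        x=np.flatnonzero(m[y,x0:x1])
        if len(x)>5:c.append(((x[0]+x[-1])/2+x0+.5,y+.5))
    return world(im,c,z),c
br=(H>16)&(H<26)&(S>150)&(V>90)
W,c=rows(br,30,100,295,340,.08)
print("tube line",cv2.fitLine(W[:,:2].astype(np.float32),1,0,.01,.01).ravel(), W[0],W[-1])
for p in [(316,193),(316,200),(316,206)]: print("glass",world(im,[p]))
for x in (310,316): print([(y,*hsv[y,x],world(im,[(x,y)])[0,1:].round(3).tolist()) for y in range(176,224,2)])
red=((H<6)|(H>174))&(S>180)&(V>90); red[:,:330]=0;red[:,365:]=0;red[150:250]&=True;red[:150]=0;red[250:]=0
ys,xs=np.nonzero(red); print("red",list(zip(xs,ys)),world(im,np.c_[xs,ys]).round(3).tolist())
cv2.imwrite("pics/w1c.png",cv2.resize(f[140:245,270:370,::-1],None,fx=5.5,fy=5.5,interpolation=0))
```

```text
tube line [0.05914306 0.99824953 0.5835886  0.17650655] [0.58489483 0.19838228 0.08      ] [0.58129982 0.13897731 0.08      ]
glass [[0.57509741 0.04677683 0.09372777]]
glass [[0.57460097 0.03940156 0.09478001]]
glass [[0.57419513 0.03329315 0.09644575]]
[(176, np.int64(13), np.int64(188), np.int64(57), [0.047, 0.018]), (178, np.int64(12), np.int64(170), np.int64(60), [0.044, 0.017]), (180, np.int64(13), np.int64(211), np.int64(92), [0.057, 0.078]), (182, np.int64(13), np.int64(178), np.int64(99), [0.057, 0.087]), (184, np.int64(14), np.int64(211), np.int64(104), [0.057, 0.093]), (186, np.int64(15), np.int64(203), np.int64(112), [0.055, 0.093]), (188, np.int64(12), np.int64(189), np.int64(116), [0.053, 0.094]), (190, np.int64(13), np.int64(189), np.int64(116), [0.05, 0.093]), (192, np.int64(13), np.int64(198), np.int64(116), [0.048, 0.092]), (194, np.int64(14), np.int64(199), np.int64(114), [0.046, 0.093]), (196, np.int64(11), np.int64(186), np.int64(115), [0.044, 0.093]), (198, np.int64(12), np.int64(202), np.int64(115), [0.042, 0.094]), (200, np.int64(13), np.int64(202), np.int64(1
[... 7135 characters left out ...]
0.008, 0.038], [0.618, 0.008, 0.037], [0.62, 0.008, 0.038], [0.621, 0.007, 0.036], [0.622, 0.008, 0.038], [0.625, 0.004, 0.027], [0.611, 0.006, 0.036], [0.612, 0.006, 0.036], [0.613, 0.007, 0.037], [0.615, 0.007, 0.037], [0.616, 0.006, 0.037], [0.617, 0.006, 0.037], [0.619, 0.006, 0.035], [0.62, 0.005, 0.035], [0.621, 0.005, 0.035], [0.622, 0.006, 0.038], [0.625, 0.002, 0.027], [0.611, 0.006, 0.038], [0.612, 0.005, 0.036], [0.613, 0.005, 0.037], [0.614, 0.005, 0.037], [0.616, 0.005, 0.036], [0.617, 0.005, 0.036], [0.618, 0.005, 0.038], [0.62, 0.004, 0.036], [0.621, 0.004, 0.035], [0.622, 0.005, 0.037], [0.625, 0.0, 0.026], [0.618, -0.0, 0.027], [0.622, -0.001, 0.025], [0.623, -0.001, 0.026]]
```

View pics/w1c.png

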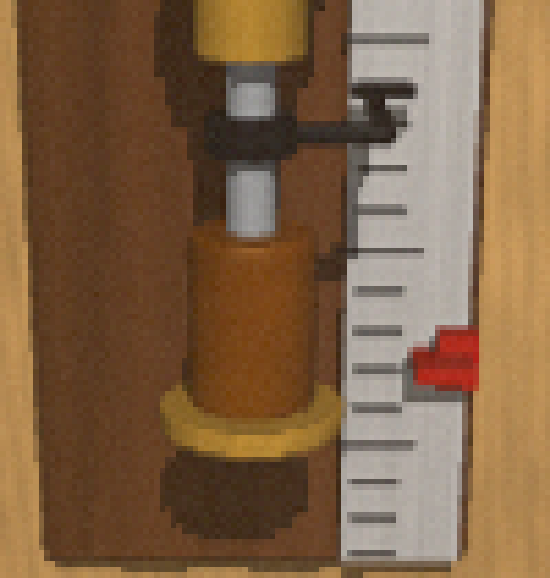

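Glass centre ≈ (0.5755, 0.039, 0.081), blade centre y ≈ 0.0067, so the travel is about 67 mm. The default grip force (~60 N) would crack the glass, so I'll set the opening by width and let the pads bear on the end disc. Descending.

>>> {"method": "apply_moves", "body": {"moves": [[[-0.0186, -0.0013, 0], 0, 0.75], [[0, 0, 0.03], 0, 0.75], [[0, 0, 0.03], 0, 0.75], [[0, 0, 0.03], 0, 0.75], [[0, 0, 0.03], 0, 0.75], [[0, 0, 0.03], 0, 0.75], [[0, 0, 0.024], 0, 0.75], [[0, 0, 0.02], 0, 0.75], [[0, 0, 0.02], 0, 0.75], [[0, 0, 0], 0, 0.75], [[0, 0, 0], 0, 0.75], [[0, 0, 0], 0, 0.5], [[0, 0, 0], 0, 0.5], [[0, 0, 0], 0, 0.5], [[0, 0, 0], 0, 0.5]]}}

```text
clock: 3.82
tcp_pos: [0.5752, 0.0356, 0.0831]
tool_rot: [0.001, 0.73, 0.683, 0.001]
contact_force: [0.1, 0.4, 0.5]
gripper_width: 0.0424
grasp_force: 0.0
```

Run:
```python
from bench import env
from h import *
im=env.get_image("wrist"); f=im["frame"]; cv2.imwrite("pics/w2.png",f[...,::-1]); np.savez("pics/w2.npz",**im)
print(env.observe()["clock"])
```

```text
3.8667
```

View pics/w2.png

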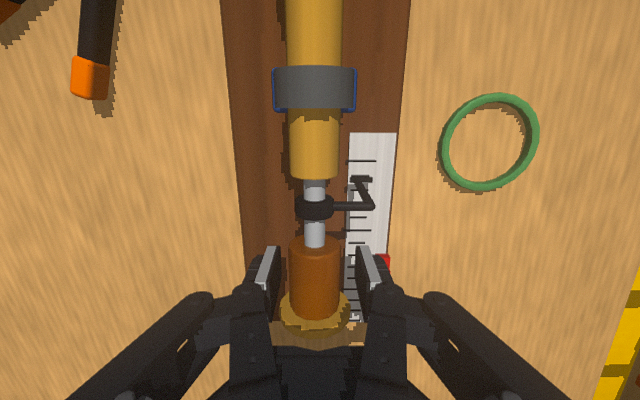

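Pads straddle the glass symmetrically (pads at columns 278 and 357, glass 290–341), disc just ahead at row 310; pointer tip near (360,180). Closing gradually.

>>> {"method": "apply_moves", "body": {"moves": [[[0, 0, 0], 0, 0.4], [[0, 0, 0], 0, 0.37], [[0, 0, 0], 0, 0.35], [[0, 0, 0], 0, 0.34], [[0, 0, 0], 0, 0.33], [[0, 0, 0], 0, 0.33], [[0, 0, 0], 0, 0.33], [[0, 0, 0], 0, 0.33]]}}

```text
clock: 4.53
tcp_pos: [0.5745, 0.0354, 0.082]
tool_rot: [-0.0, 0.73, 0.683, -0.0]
contact_force: [-0.3, -1.1, -0.3]
gripper_width: 0.0279
grasp_force: 0.3
```

>>> {"method": "apply_moves", "body": {"moves": [[[0, 0, 0], 0, 0.326], [[0, 0, 0], 0, 0.322], [[0, 0, 0], 0, 0.322]]}}

```text
clock: 4.78
tcp_pos: [0.5743, 0.0354, 0.082]
tool_rot: [-0.0, 0.73, 0.683, -0.0]
contact_force: [-2.9, 0.2, 1.4]
gripper_width: 0.0275
grasp_force: 1.2
```

>>> {"method": "apply_moves", "body": {"moves": [[[0, 0, 0], 0, 0.319], [[0, 0, 0], 0, 0.316], [[0, 0, 0], 0, 0.316]]}}

```text
clock: 5.03
tcp_pos: [0.5741, 0.0355, 0.082]
tool_rot: [-0.0, 0.73, 0.683, -0.0]
contact_force: [-4.5, 0.8, 2.7]
gripper_width: 0.0273
grasp_force: 2.4
```

>>> {"method": "apply_moves", "body": {"moves": [[[0, 0, 0], 0, 0.313], [[0, 0, 0], 0, 0.313], [[0, 0, 0], 0, 0.313]]}}

```text
clock: 5.28
tcp_pos: [0.574, 0.0355, 0.082]
tool_rot: [-0.0, 0.73, 0.683, -0.0]
contact_force: [-4.5, -0.8, 3.4]
gripper_width: 0.0268
grasp_force: 2.7
```

>>> {"method": "apply_moves", "body": {"moves": [[[0, -0.001, 0], 0, 0.313], [[0, 0, 0], 0, 0.313], [[0, 0, 0], 0, 0.313]]}}

```text
clock: 5.53
tcp_pos: [0.5739, 0.0355, 0.0821]
tool_rot: [0.0, 0.73, 0.683, 0.0]
contact_force: [-2.3, 0.1, 0.5]
gripper_width: 0.0267
grasp_force: 1.4
```

>>> {"method": "apply_moves", "body": {"moves": [[[0, 0, 0], 0, 0.309], [[0, 0, 0], 0, 0.309], [[0, 0, 0], 0, 0.309]]}}

```text
clock: 5.78
tcp_pos: [0.5738, 0.0355, 0.0821]
tool_rot: [-0.0, 0.73, 0.683, -0.0]
contact_force: [-3.4, -0.4, 1.5]
gripper_width: 0.0263
grasp_force: 1.8
```

>>> {"method": "apply_moves", "body": {"moves": [[[0, -0.0015, 0], 0, 0.307], [[0, 0, 0], 0, 0.307], [[0, 0, 0], 0, 0.307]]}}

```text
clock: 6.03
tcp_pos: [0.5733, 0.0357, 0.0823]
tool_rot: [0.0, 0.73, 0.683, 0.001]
contact_force: [0.1, -0.1, -0.0]
gripper_width: 0.0264
grasp_force: 0.2
```

>>> {"method": "apply_moves", "body": {"moves": [[[0, 0, 0], 0, 0.304], [[0, 0, 0], 0, 0.304], [[0, 0, 0], 0, 0.304]]}}

```text
clock: 6.28
tcp_pos: [0.5734, 0.0357, 0.0823]
tool_rot: [0.0, 0.73, 0.683, 0.001]
contact_force: [2.5, 0.7, -0.7]
gripper_width: 0.0263
grasp_force: 1.3
```

>>> {"method": "apply_moves", "body": {"moves": [[[0, 0.0005, 0], 0, 0.302], [[0, 0, 0], 0, 0.302], [[0, 0, 0], 0, 0.302]]}}

```text
clock: 6.53
tcp_pos: [0.5734, 0.0356, 0.0823]
tool_rot: [0.0, 0.73, 0.683, 0.0]
contact_force: [1.6, 0.7, 0.2]
gripper_width: 0.0258
grasp_force: 3.0
```

>>> {"method": "apply_moves", "body": {"moves": [[[0, 0, 0], 0, 0.3], [[0, 0, 0], 0, 0.3], [[0, 0, 0], 0, 0.3]]}}

```text
clock: 6.78
tcp_pos: [0.5734, 0.0356, 0.0823]
tool_rot: [0.0, 0.73, 0.683, 0.0]
contact_force: [3.4, 0.5, 0.8]
gripper_width: 0.0258
grasp_force: 6.0
```

Light two-sided hold. Slightly firmer, then start the pull gently.

>>> {"method": "apply_moves", "body": {"moves": [[[0, 0.0005, 0], 0, 0.298], [[0, 0, 0], 0, 0.297], [[0, 0, 0], 0, 0.297]]}}

```text
clock: 7.03
tcp_pos: [0.5735, 0.0356, 0.0823]
tool_rot: [-0.0, 0.73, 0.683, 0.0]
contact_force: [1.9, 1.6, 3.6]
gripper_width: 0.0255
grasp_force: 11.0
```

>>> {"method": "apply_moves", "body": {"moves": [[[-0.001, 0, 0], 0, 0.297], [[-0.002, 0, 0], 0, 0.297], [[-0.002, 0, 0], 0, 0.297], [[-0.002, 0, 0], 0, 0.297], [[-0.002, 0, 0], 0, 0.297], [[-0.002, 0, 0], 0, 0.297], [[-0.002, 0, 0], 0, 0.297], [[-0.002, 0, 0], 0, 0.297], [[-0.001, 0, 0], 0, 0.297], [[0, 0, 0], 0, 0.297]]}}

```text
clock: 7.87
tcp_pos: [0.5726, 0.0226, 0.0823]
tool_rot: [-0.0, 0.73, 0.683, 0.0]
contact_force: [0.7, 4.0, 5.2]
gripper_width: 0.0258
grasp_force: 11.1
```

Spring load of 4 N and an unchanged 11 N grip: the rod is following. Continuing most of the way.

>>> {"method": "apply_moves", "body": {"moves": [[[-0.001, 0, 0], 0, 0.297], [[-0.002, 0, 0], 0, 0.297], [[-0.003, 0, 0], 0, 0.297], [[-0.003, 0, 0], 0, 0.297], [[-0.003, 0, 0], 0, 0.297], [[-0.003, 0, 0], 0, 0.297], [[-0.003, 0, 0], 0, 0.297], [[-0.003, 0, 0], 0, 0.297], [[-0.003, 0.0005, 0], 0, 0.297], [[-0.003, 0, 0], 0, 0.297], [[-0.003, 0, 0], 0, 0.297], [[-0.003, 0, 0], 0, 0.297], [[-0.003, 0, 0], 0, 0.297], [[-0.003, 0, 0], 0, 0.297], [[-0.003, 0, 0], 0, 0.297], [[-0.003, 0, 0], 0, 0.297], [[-0.002, 0, 0], 0, 0.297], [[-0.001, 0, 0], 0, 0.297], [[0, 0, 0], 0, 0.297], [[0, 0, 0], 0, 0.297]]}}

```text
clock: 9.53
tcp_pos: [0.57, -0.0151, 0.0823]
tool_rot: [-0.001, 0.73, 0.683, 0.0]
contact_force: [-0.3, 5.8, 6.2]
gripper_width: 0.0256
grasp_force: 11.2
```

Run:
```python
from bench import env
from h import *
out=[]
for n,(x0,y0,x1,y1) in dict(wrist=(280,140,420,340),side=(295,150,360,240),scene=(295,160,400,225)).items():
    im=env.get_image(n); f=im["frame"]; np.savez(f"pics/{n}3.npz",**im)
    print(n,-im["R"].T@im["t"])
    c=f[y0:y1,x0:x1,::-1]; k=390/c.shape[1] if n=="wrist" else 280/c.shape[1]
    c=cv2.resize(c,None,fx=k,fy=k,interpolation=2); print(k,c.shape); out.append(cv2.copyMakeBorder(c,0,590-c.shape[0],0,0,0))
cv2.imwrite("pics/p3.png",np.hstack([out[0],np.vstack([out[1][:390],out[2][:200]])]))
print(env.observe()["tcp_pos"])
```

```text
wrist [0.57538875 0.06732252 0.20168318]
2.7857142857142856 (557, 390, 3)
side [ 0.51959244 -0.82228432  0.83110406]
4.3076923076923075 (388, 280, 3)
scene [ 1.26851506 -0.24540839  1.29449052]
2.6666666666666665 (173, 280, 3)
[ 0.57004026 -0.01505006  0.08227147]
```

View pics/p3.png

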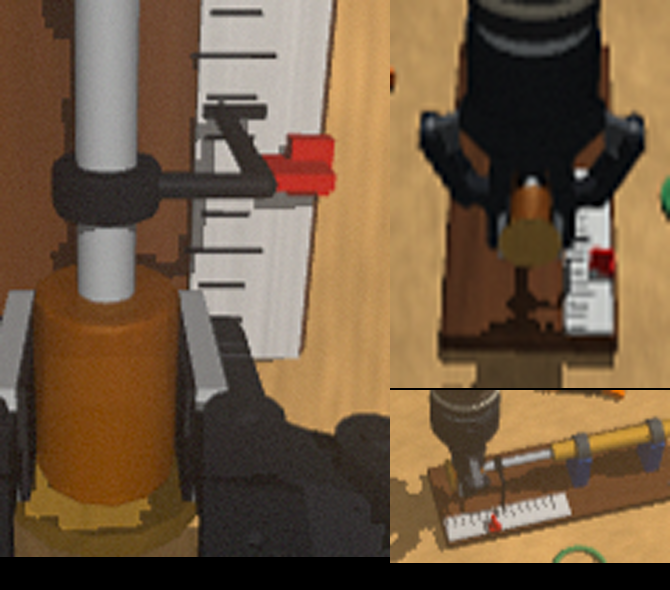

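The rod is out ~51 mm with the grip intact; pointer bar at crop (237,112), i.e. pixel ≈(365,180), red blade at crop (300,170), pixel ≈(388,201). Measuring the remaining distance.

```bash
cat > gap.py <<'E'
from h import *
import sys
def gap(im):
    hsv=cv2.cvtColor(im["frame"],cv2.COLOR_RGB2HSV).astype(int)
    yy,xx=np.mgrid[150:240,345:410]; uv=np.c_[xx.ravel(),yy.ravel()]
    W=world(im,uv+0.5); h=hsv[uv[:,1],uv[:,0]]
    g=np.c_[W[:,0]*.998-W[:,1]*.059, W[:,1]*.998+W[:,0]*.059, W[:,2]]
    b=(h[:,2]<75)&(W[:,2]>.022)&(W[:,2]<.05)
    r=((h[:,0]<6)|(h[:,0]>174))&(h[:,1]>180)&(W[:,2]>.033)&(W[:,2]<.042)
    for n,m in(("ptr",b),("red",r)): print(n,m.sum(),"x",np.percentile(g[m,0],[2,50,98]).round(4),"y",np.percentile(g[m,1],[2,50,98]).round(4),"z",np.percentile(g[m,2],[2,50,98]).round(4))
    lo=b&(g[:,2]<.036); print("lowptr y",np.percentile(g[lo,1],[0,10,50,90,100]).round(4),"z",np.median(g[lo,2]),"x",g[lo,0].min(),g[lo,0].max(), lo.sum())
    return g[lo]
if __name__=="__main__":
    print(gap(dict(np.load("pics/wrist3.npz"))).round(4)[::4].tolist())
E
python3 gap.py
```

```text
ptr 151 x [0.5924 0.597  0.6061] y [0.0191 0.0586 0.0686] z [0.0221 0.0334 0.0489]
red 154 x [0.6089 0.6153 0.6215] y [0.0408 0.0434 0.0448] z [0.0332 0.0365 0.0379]
lowptr y [0.0186 0.0293 0.0579 0.0594 0.0692] z 0.03303298279532555 x 0.5920913774683738 0.6081302044045833 103
[[0.5921, 0.0692, 0.022], [0.5992, 0.0686, 0.0227], [0.6017, 0.0585, 0.0222], [0.5936, 0.0592, 0.033], [0.5986, 0.0592, 0.0334], [0.6009, 0.0594, 0.0343], [0.6037, 0.059, 0.0326], [0.5923, 0.0587, 0.0335], [0.5986, 0.0586, 0.0334], [0.6011, 0.0586, 0.0335], [0.6032, 0.0591, 0.0354], [0.6061, 0.0585, 0.0333], [0.594, 0.0584, 0.0351], [0.6011, 0.058, 0.0338], [0.6037, 0.0579, 0.0332], [0.6061, 0.0579, 0.0336], [0.5941, 0.0577, 0.0349], [0.6015, 0.0577, 0.0349], [0.605, 0.0572, 0.0332], [0.5944, 0.0566, 0.033], [0.6025, 0.0566, 0.0333], [0.6047, 0.057, 0.0349], [0.5968, 0.0489, 0.0224], [0.5968, 0.0293, 0.0224], [0.6024, 0.0285, 0.0224], [0.5994, 0.0186, 0.0223]]
```

Remaining ≈15.3 mm.

>>> {"method": "apply_moves", "body": {"moves": [[[-0.001, 0, 0], 0, 0.297], [[-0.002, 0, 0], 0, 0.297], [[-0.002, 0, 0], 0, 0.297], [[-0.002, 0, 0], 0, 0.297], [[-0.002, 0, 0], 0, 0.297], [[-0.002, 0, 0], 0, 0.297], [[-0.002, 0, 0], 0, 0.297], [[-0.002, 0, 0], 0, 0.297], [[-0.002, 0, 0], 0, 0.297], [[-0.001, 0, 0], 0, 0.297], [[-0.001, 0, 0], 0, 0.297], [[0, 0, 0], 0, 0.297], [[0, 0, 0], 0, 0.297], [[0, 0, 0], 0, 0.297]]}}

```text
clock: 10.85
tcp_pos: [0.569, -0.03, 0.0823]
tool_rot: [-0.001, 0.73, 0.684, 0.0]
contact_force: [-0.8, 6.8, 5.8]
gripper_width: 0.0256
grasp_force: 11.2
```

Run:
```python
from bench import env
from gap import *
im=env.get_image("wrist"); f=im["frame"]; cv2.imwrite("pics/w4.png",cv2.resize(f[140:260,290:420,::-1],None,fx=4.5,fy=4.5,interpolation=0))
print(gap(im).round(4)[::4].tolist())
```

```text
ptr 162 x [0.5928 0.5974 0.6082] y [0.009  0.0438 0.0588] z [0.0221 0.0337 0.0494]
red 177 x [0.6084 0.6152 0.6218] y [0.0405 0.0429 0.0447] z [0.0339 0.0367 0.0379]
lowptr y [-0.001   0.0251  0.0431  0.0448  0.0589] z 0.03314353948807008 x 0.5921487272279018 0.614267467456683 109
[[0.5969, 0.0589, 0.0224], [0.6028, 0.0588, 0.022], [0.6143, 0.0447, 0.0243], [0.5924, 0.0441, 0.0323], [0.5945, 0.0447, 0.0348], [0.5996, 0.0444, 0.0337], [0.6023, 0.0442, 0.0329], [0.605, 0.0439, 0.0317], [0.5934, 0.0439, 0.0339], [0.5998, 0.0436, 0.0329], [0.6023, 0.0436, 0.0329], [0.6049, 0.0435, 0.0328], [0.5929, 0.043, 0.033], [0.5997, 0.0431, 0.0336], [0.6022, 0.0432, 0.0338], [0.6045, 0.0433, 0.0346], [0.5922, 0.0425, 0.0337], [0.6, 0.0421, 0.0323], [0.6022, 0.0425, 0.0337], [0.6048, 0.0424, 0.0334], [0.5929, 0.0418, 0.0332], [0.6006, 0.0415, 0.0325], [0.6027, 0.042, 0.0345], [0.6053, 0.0419, 0.0341], [0.6002, 0.0291, 0.0226], [0.5962, 0.0091, 0.0222], [0.5998, 0.009, 0.022], [0.6023, -0.001, 0.0222]]
```

View pics/w4.png

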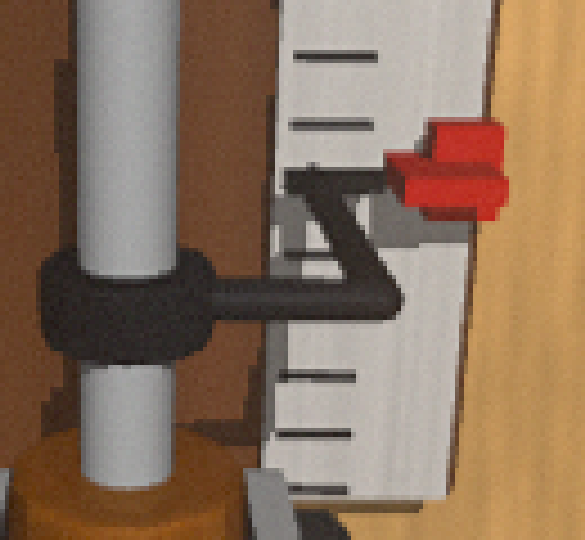

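Pointer bar (crop row ~182) stands level with the red blade, within about 0.4 mm. I'll hold for a moment to check it is steady, then hand in.

>>> {"method": "apply_moves", "body": {"moves": [[[0, 0, 0], 0, 0.297], [[0, 0, 0], 0, 0.297], [[0, 0, 0], 0, 0.297], [[0, 0, 0], 0, 0.297], [[0, 0, 0], 0, 0.297], [[0, 0, 0], 0, 0.297]]}}

```text
clock: 11.4
tcp_pos: [0.5691, -0.03, 0.0823]
tool_rot: [-0.001, 0.73, 0.684, 0.0]
contact_force: [-1.5, 6.8, 6.4]
gripper_width: 0.0258
grasp_force: 11.2
```

Run:
```python
from bench import env
s=env.observe();print(s["tcp_pos"],s["grasp_force"]); print(env.job_done())
```

```text
[ 0.56905973 -0.02997263  0.08228132] 11.167463064193726
the job is handed in; nothing more can be done
None
```

I handed the job in at about 11.4 s, with the gripper holding the rod out, the pointer level with the red mark to about 0.4 mm and about 11 N on the glass.

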